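Lay the painting panel face up against the bench stop

TASK

Tip the standing painting panel over onto its open-framed back, so that it lies flat on the table with its smooth face up and its far edge towards the wooden bench stop; then push it along the table until that whole edge is flush against the stop. Do it all by pushing, without lifting the panel, and leave the jar, bottle, tape roll and brush where they are. Finish with the robot clear of everything.

Things in the scene. Friction and masses are not known exactly. Their poses are not given: they have to be found in the camera images.
- panel: Loose wooden painting panel, 0.3 to 0.6 kg, 180 mm wide (y), 140 high (z), 38 thick (x). Its -x side is a smooth closed plywood face; its +x side (back) is an open frame of bars 22 mm wide. Starts standing on a 180 mm edge, z up, face within 0.4 rad of the robot's direction. Origin: centre of the 180 x 38 mm underside; once it lies, the middle of the near edge, 19 mm up.
- panel_center (a point): The panel's centre, 70 mm along its z from its origin, in mid-thickness: 70 mm above the table when standing, 19 mm when lying. Pushed near the top of the smooth face, the panel topples over its back lower edge once leaned about 15 degrees and falls by itself; it then lies with its own z level, away from the robot, and its own x straight down.
- panel_top_left (a point): Corner of the panel's top edge at its +y end, in mid-thickness: 140 mm along z and +90 mm along y from the panel's origin. When the panel lies, this is a far corner, next to the stop.
- panel_top_right (a point): The same at the -y end of the top edge (-90 mm along y).
- stop: Bench stop: straight brown wooden batten screwed to the table beyond the panel, 600 mm long (its y), 40 mm deep (its x), 25 mm high. Does not move. Origin at the centre of its underside; x points away from the robot, within 0.12 rad of world x.
- stop_face (a point): Middle of the stop's near face (the face towards the robot), 20 mm on the -x side of the stop's origin, 12.5 mm above the table; its axes are the stop's. A panel lying flush has its far edge at x = 0 in this frame.
- jar: White jar with a black lid, 64 mm across, 85 mm tall, loose, left or right of the work. Origin at the centre of its underside. Leave alone.
- bottle: Yellow bottle, 56 mm across, 160 mm tall, loose, on the other side of the work from the jar. Origin at the centre of its underside. Leave alone.
- tape: Roll of paper tape lying flat, 90 mm across, 24 mm high, loose, to the right. Origin at the centre of its underside. Leave alone.
- brush: Paint brush lying flat on the table to the left, loose, 200 mm long, 42 mm wide, 20 mm high. Origin at its middle on the table, its x along the handle. Leave alone.

How it is judged:
By the outcome, as a careful person would: the job done as asked, in the order asked, and still so for the second after the job is handed in, with the robot touching nothing.
It also fails if it takes over 43 s, if anything falls off the work surface, if the arm or the gripper's body presses on something with over 40 N, if the wrist force passes 120 N, or if a joint passes its speed limit or range.

ROBOT

A 6-joint arm with a two-finger parallel gripper is mounted at the origin on the work surface. World frame = base frame: x ahead of the robot, y to its left, z up, the work surface at z = 0. Lengths are in m, angles in degrees, forces in N, time in s.
With the tool pointing down it reaches from about 0.375 to 0.9 m from the base axis. Payload 3.1 kg.
Tool frame: the origin (TCP) lies at the very end of the fingers, on their centre line; the grasp point (between the pads) lies 19 mm behind it (bot.tcp_to_grasp is the distance from the TCP to the grasp point, in m); z points along the fingers, y is the line along which they close (so a half turn about z gives the same grasp; the last joint's range is limited). The gripper opens to 87 mm and grips with 3 to 60 N. Pads are 19 mm wide; open, the fingers measure 117 mm over their backs; the gripper's body (75 mm by 190 mm) begins 51 mm behind the grasp point.
Start: joints at [65.346, 30.224, 82.088, -0, 67.689, -10.227], TCP at [0.156, 0.605, 0.223] pointing down, gripper open.
Joint ranges: [-176.69, 176.69], [-43.24, 126.21], [12.49, 139.97], [-82, 262], [0, 151.66], [-163.58, 163.58]. Speed limits (degrees/s): [159.86, 159.86, 180, 180, 180, 180].

INTERFACE

Orientations are given as a 3x3 rotation matrix whose columns are the frame's x, y, z axes.
In Python, from rig import telemetry, capture, camera_info, job, bot gives the robot as it stands. The module is installed in compiled form; this text tells all that it offers.
- The arm moves only by the tool carry_out, never from a script. Its argument "deltas" is a list that holds one entry, the list of rows, each a list of 7 numbers: the shift along the tool's x, y, z scaled (see below), then the turn, a rotation vector about the tool's x, y, z scaled (see below), then the closure, from -1 (fully open) to 1 (shut). In form: [[[dx, dy, dz, ax, ay, az, claw], ...]]. A call has exactly 10 rows; each row is the pose to reach, as a shift and turn from the pose commanded when the call began, along the tool's axes at that moment, turning the shorter way round; what a row does not reach only later rows make up. The controller multiplies each number of a shift by 15 cm and each number of a turn by 360 degrees. A row lasts 1/12 s, in which the tool goes at most 41.7 mm and 7.16 degrees, less where a joint would pass 70% of its speed; a pose out of reach is approached as far as the arm can. A call with a number of a shift or a turn outside -1 to 1 is refused whole. A call with a gripper value outside its range is refused whole. The fingers move at their own pace and stop on an object; the grip force is fixed at half the most. Time passes only in rows, so rows that repeat a pose let the fingers close, or fill a call up. It gives the time, the measured TCP pose, the force, the opening and the grip force at its end, in the units of the state.
- telemetry.read_state(): the state, without advancing time (a new reading comes with each control period).
- capture(name): name is "scene" or "top"; returns the picture (480x640x3 uint8, red, green, blue); there is no depth.
- camera_info(name): a dict with "mtx" (3x3 intrinsics, pixels), "cam_to_world" (4x4, takes a point from camera to world coordinates). Camera axes: x right, y down, z forward; pixel columns grow to the right and rows downward; lengths in m; the calibration is good to about 2 mm. A picture is of the moment at which its call begins. camera_info takes no time and is no camera call.
- job.hand_in(): hands the job in; it is judged then, once.
The state is a dict: "time_s": time; "joint_positions": joint angles; "qvel": joint speeds; "tau": joint torques, N m; "position": TCP position; "tcp_rot": TCP orientation; "force": force on the tool from outside, world axes, zero at the start; "moment": the same for the moment, N m; "opening": opening from 0.0 (shut) to 1.0 (fully open); "grasp_force": force on a finger pad.
Only numpy, scipy, OpenCV 4.12 (cv2) and the standard library are available. Lean on these libraries where they do the work, as an engineer would, in place of code of your own. Each camera call takes 0.05 s, during which the arm holds its last target. There are 200 camera calls.

## Working session

There is one attempt and no reset: what is moved stays moved. The work goes in short steps, Python scripts to look and compute and a tool call to move; the robot and the scene stay as the last step left them, time stands still between calls to the robot, and variables do not carry over. Pictures are saved under pics/ and viewed, at most 10 in all, crops included, and the job is handed in when it is done.

Besides the shell and the picture viewer there is one more tool, called after "Call:" as name([rows], argument=value, ...), one row to a line, values as JSON. carry_out: Moves the arm, as the interface text tells. Its arguments: {"type":"object","properties":{"deltas":{"type":"array","items":{"type":"array","items":{"type":"array","items":{"type":"number"}}}}},"required":["deltas"]}

```bash
mkdir -p pics; ls; python3 - <<'E'
from rig import telemetry, capture, camera_info
import cv2,numpy as np
s=telemetry.read_state(); print(s['position'],s['tcp_rot'],s['time_s'],s['force'])
for n in('scene','top'):
    cv2.imwrite(f'pics/{n}0.png',capture(n)[:,:,::-1]); print(n,camera_info(n))
E
```

```text
pics
[0.15537168 0.60463591 0.22158293] [[-9.68465402e-01  2.49146420e-01 -9.09253221e-04]
 [ 2.49147752e-01  9.68463594e-01 -1.91407937e-03]
 [ 4.03692619e-04 -2.08025805e-03 -9.99997755e-01]] 0.0 [0.03378979 0.62980763 0.60057019]
scene {'mtx': array([[544.74346313,   0.        , 308.95299906],
       [  0.        , 544.74346313, 236.78288426],
       [  0.        ,   0.        ,   1.        ]]), 'cam_to_world': array([[-0.0490779 ,  0.69014627, -0.7220038 ,  1.54040528],
       [ 0.99866902,  0.02242872, -0.04644503,  0.08186654],
       [-0.01586024, -0.72332226, -0.69032845,  0.98596327],
       [ 0.        ,  0.        ,  0.        ,  1.        ]])}
top {'mtx': array([[512.91707375,   0.        , 321.91757658],
       [  0.        , 512.91707375, 237.80807219],
       [  0.        ,   0.        ,   1.        ]]), 'cam_to_world': array([[-1.59804499e-02, -9.85147578e-01,  1.70964542e-01,
         4.31808684e-01],
       [-9.99872255e-01,  1.57990173e-02, -2.42181695e-03,
         1.69773181e-02],
       [-3.15224652e-04, -1.70981404e-01, -9.85274206e-01,
         1.18851928e+00],
       [ 0.00000000e+00,  0.00000000e+00,  0.00000000e+00,
         1.00000000e+00]])}
```

View pics/scene0.png

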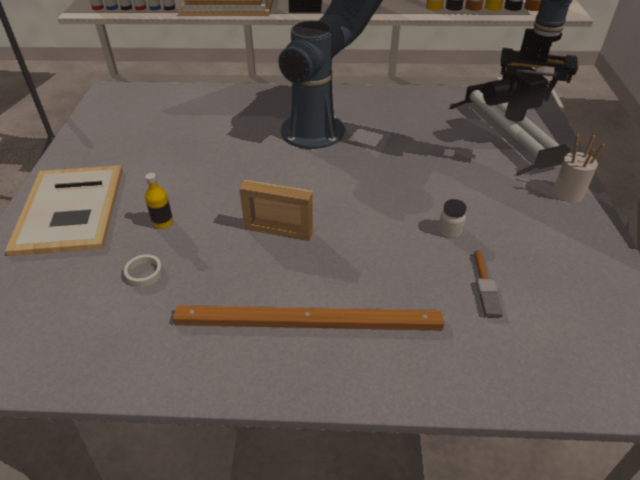

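View pics/top0.png

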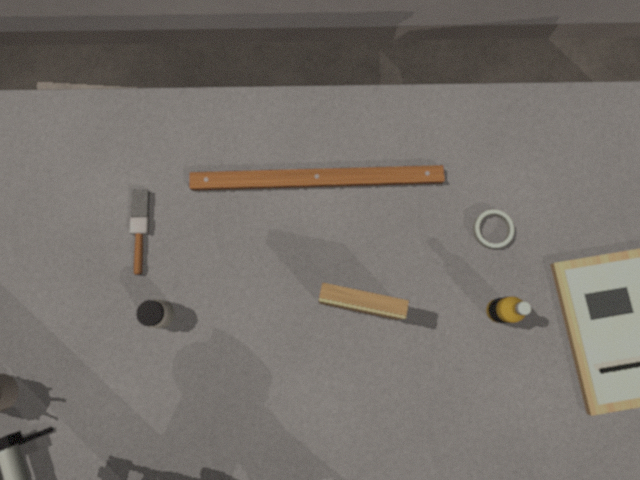

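The scene view shows the panel's open back at (277,210) and the stop along row 317. The bottle and tape are at its left, the jar and brush at its right. In the top view, the panel's top edge spans (320,290) to (408,312) and the stop spans (190,180) to (443,175).

```bash
cat > h.py <<'E'
from rig import telemetry, capture, camera_info
import cv2,numpy as np
def ray(n,px,z):
    c=camera_info(n);T=c['cam_to_world'];d=T[:3,:3]@np.linalg.solve(c['mtx'],[px[0],px[1],1.])
    return T[:3,3]+d*(z-T[2,3])/d[2]
def tri(p,q):
    A=[];b=[]
    for n,px in(('top',p),('scene',q)):
        c=camera_info(n);T=c['cam_to_world'];d=T[:3,:3]@np.linalg.solve(c['mtx'],[px[0],px[1],1.]);d/=np.linalg.norm(d)
        P=np.eye(3)-np.outer(d,d);A.append(P);b.append(P@T[:3,3])
    return np.linalg.lstsq(np.vstack(A),np.hstack(b),rcond=None)[0]
def wood(img):
    h=cv2.cvtColor(img,cv2.COLOR_RGB2HSV)
    return cv2.inRange(h,(5,90,60),(25,255,255))
def blobs(img,lo=400):
    cs=cv2.findContours(wood(img),cv2.RETR_EXTERNAL,cv2.CHAIN_APPROX_NONE)[0]
    return [c for c in cs if cv2.contourArea(c)>lo]
E
python3 - <<'E'
from h import *
np.set_printoptions(precision=4,suppress=True)
for n in('top','scene'):
    im=cv2.imread(f'pics/{n}0.png')[:,:,::-1].copy()
    for c in blobs(im,300):
        r=cv2.minAreaRect(c);print(n,np.round(r[0]),np.round(r[1]),cv2.contourArea(c))
        ap=cv2.boxPoints(r); print(ap.round(1).tolist(), cv2.approxPolyDP(c,4,True)[:,0].tolist())
        if n=='top':
            for z in(.025,.14): print(z,[ray(n,p,z)[:2].round(4).tolist() for p in ap])
im=cv2.imread('pics/top0.png')[265:335,300:430]; a=cv2.resize(im,None,fx=5,fy=5)
im=cv2.imread('pics/scene0.png')[170:250,220:340]; b=cv2.resize(im,None,fx=5,fy=5)
cv2.imwrite('pics/c.png',cv2.resize(np.vstack([a,cv2.copyMakeBorder(b,0,0,0,50,0)]),None,fx=.79,fy=.79))
E
```

```text
top [510. 310.] [25. 28.] 489.5
[[496.0, 297.0], [524.0, 297.0], [524.0, 322.0], [496.0, 322.0]] [[497, 302], [502, 320], [523, 318], [514, 307], [518, 298]]
0.025 [[0.4918, -0.3766], [0.4908, -0.4397], [0.4352, -0.4351], [0.4362, -0.3724]]
0.14 [[0.4859, -0.3377], [0.485, -0.3946], [0.4349, -0.3904], [0.4358, -0.3339]]
top [364. 299.] [88. 15.] 1222.5
[[319.1000061035156, 297.3999938964844], [322.20001220703125, 282.29998779296875], [408.6000061035156, 300.29998779296875], [405.5, 315.3999938964844]] [[322, 285], [322, 298], [406, 313], [405, 300]]
0.025 [[0.4973, 0.0227], [0.5313, 0.015], [0.4876, -0.1791], [0.4541, -0.1705]]
0.14 [[0.4909, 0.0221], [0.5215, 0.0152], [0.4821, -0.1597], [0.4519, -0.152]]
top [316. 177.] [ 18. 255.] 4253.5
[[188.60000610351562, 171.8000030517578], [443.70001220703125, 164.89999389648438], [444.20001220703125, 183.0], [189.10000610351562, 189.89999389648438]] [[444, 176], [441, 165], [191, 172], [189, 186], [434, 183]]
0.025 [[0.7965, 0.3255], [0.8037, -0.2761], [0.7596, -0.2747], [0.7526, 0.3231]]
0.14 [[0.7605, 0.295], [0.767, -0.2471], [0.7272, -0.
[... 504 characters left out ...]
000030517578, 227.89999389648438], [241.3000030517578, 178.89999389648438], [318.6000061035156, 191.60000610351562], [310.6000061035156, 240.60000610351562]] [[242, 183], [246, 229], [309, 239], [311, 191]]
scene [ 63. 211.] [ 83. 122.] 7406.5
[[-0.5, 173.60000610351562], [120.9000015258789, 164.89999389648438], [126.69999694824219, 247.39999389648438], [5.400000095367432, 256.1000061035156]] [[121, 167], [40, 171], [7, 255], [102, 248]]
scene [226.   8.] [15. 93.] 426.0
[[179.0, 0.0], [272.0, 0.0], [272.0, 15.0], [179.0, 15.0]] [[272, 0], [264, 11], [180, 8], [179, 14], [268, 15]]
scene [223.   2.] [ 4. 76.] 302.5
[[185.0, 0.0], [261.0, 0.0], [261.0, 4.0], [185.0, 4.0]] [[185, 0], [261, 2]]
```

View pics/c.png

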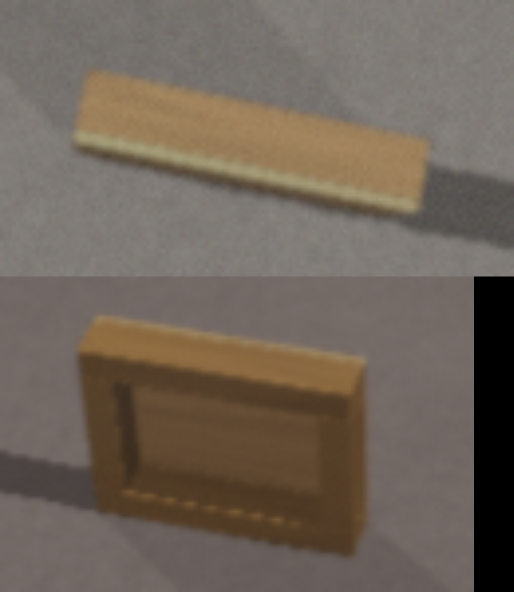

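The crop resolves the panel's four top-edge corners: top view (322.8,282.7), (408.9,300.4), (405.8,318.9), (319.2,303); scene view, back -y (240.3,189.2), front -y (244.8,180.6), front +y (312.7,190.5).

```bash
python3 - <<'E'
from h import *
np.set_printoptions(precision=4,suppress=True)
T={'BL':(322.8,282.7),'BR':(408.9,300.4),'FR':(405.8,318.9),'FL':(319.2,303)}
S={'BR':(240.3,189.2),'FR':(244.8,180.6),'FL':(312.7,190.5)}
for k in S: print(k,tri(T[k],S[k]))
P={k:ray('top',v,.14) for k,v in T.items()}
print(P, np.linalg.norm(P['FL']-P['FR']),np.linalg.norm(P['BL']-P['FL']))
for a,b in(('FL','FR'),('BL','BR')): d=P[a]-P[b];print('yaw',np.arctan2(-d[0],d[1]))
print('c',sum(P.values())/4)
# stop near top edge: fit line to lower mask edge
im=cv2.imread('pics/top0.png')[:,:,::-1].copy();m=wood(im)[160:195]
for row,nm in((-1,'near'),(0,'far')):
    pts=[]
    for u in range(200,436,3):
        v=np.flatnonzero(m[:,u]);pts.append(ray('top',(u,160+(v[-1]+.5 if row else v[0]-.5)),.025)[:2])
    f=np.polyfit(*np.array(pts)[:,::-1].T,1);print(nm,f,'yaw',-np.arctan(f[0]))
E
```

```text
BR [ 0.4819 -0.1585  0.1336]
FR [ 0.4448 -0.1516  0.132 ]
FL [0.4798 0.0238 0.1317]
{'BL': array([0.5206, 0.0141, 0.14  ]), 'BR': array([ 0.4819, -0.1602,  0.14  ]), 'FR': array([ 0.4449, -0.1523,  0.14  ]), 'FL': array([0.4795, 0.0221, 0.14  ])} 0.17778105837734517 0.04184439499971368
yaw -0.19630998413818834
yaw -0.21872190305047537
c [ 0.4817 -0.0691  0.14  ]
near [-0.0129  0.7567] yaw 0.012857310150409383
far [-0.0131  0.8002] yaw 0.013142822344389033
```

Call:
carry_out([
  [[-0.25,-0.25,0,0,0,0,-1],[-0.5,-0.5,0,0,0,0,-1],[-0.75,-0.75,0,0,0,0,-1],[-1,-1,0,0,0,0,-1],[-1,-1,0,0,0,0,-1],[-1,-1,0,0,0,0,-1],[-1,-1,0,0,0,0,-1],[-1,-1,0,0,0,0,-1],[-1,-1,0,0,0,0,-1],[-1,-1,0,0,0,0,-1]],
])

```text
time_s: 0.93
position: [0.2629, 0.4239, 0.2225]
tcp_rot: [[-0.969, 0.247, 0.0], [0.247, 0.969, 0.0], [0.0, 0.0, -1.0]]
force: [-0.6, 0.3, 0.2]
opening: 1.003
grasp_force: 0.0
```

Call:
carry_out([
  [[-0.25,-0.25,0,0,0,0,-1],[-0.5,-0.5,0,0,0,0,-1],[-0.75,-0.75,0,0,0,0,-1],[-1,-1,0,0,0,0,-1],[-1,-1,0,0,0,0,-1],[-1,-1,0,0,0,0,-1],[-1,-1,0,0,0,0,-1],[-1,-1,0,0,0,0,-1],[-1,-1,0,0,0,0,-1],[-1,-1,0,0,0,0,-1]],
])

```text
time_s: 1.77
position: [0.3704, 0.2415, 0.2224]
tcp_rot: [[-0.969, 0.246, -0.001], [0.246, 0.969, 0.0], [0.001, 0.0, -1.0]]
force: [0.3, 0.4, -0.2]
opening: 0.999
grasp_force: 0.0
```

Call:
carry_out([
  [[-0.09,-0.24,0,0,0,0,-1],[-0.18,-0.47,0,0,0,0,-1],[-0.26,-0.7,0,0,0,0,-1],[-0.35,-0.92,0,0,0,0,-1],[-0.35,-0.92,0,0,0,0,-1],[-0.35,-0.92,0,0,0,0,-1],[-0.35,-0.92,0,0,0,0,-1],[-0.35,-0.92,0,0,0,0,-1],[-0.35,-0.92,0,0,0,0,-1],[-0.35,-0.92,0,0,0,0,-1]],
])

```text
time_s: 2.6
position: [0.3876, 0.0946, 0.2225]
tcp_rot: [[-0.969, 0.246, -0.0], [0.246, 0.969, 0.0], [0.0, 0.0, -1.0]]
force: [-0.2, -0.8, -0.2]
opening: 0.999
grasp_force: 0.0
```

Call:
carry_out([
  [[-0.09,-0.24,0,0,0,-0.0075,-1],[-0.18,-0.47,0,0,0,-0.0075,-1],[-0.26,-0.7,0,0,0,-0.0075,-1],[-0.35,-0.92,0,0,0,-0.0075,-1],[-0.35,-0.92,0,0,0,-0.0075,-1],[-0.35,-0.92,0,0,0,-0.0075,-1],[-0.35,-0.92,0,0,0,-0.0075,-1],[-0.35,-0.92,0,0,0,-0.0075,-1],[-0.35,-0.92,0,0,0,-0.0075,-1],[-0.35,-0.92,0,0,0,-0.0075,-1]],
])

```text
time_s: 3.43
position: [0.4041, -0.0522, 0.2225]
tcp_rot: [[-0.98, 0.201, -0.0], [0.201, 0.98, 0.0], [0.0, 0.0, -1.0]]
force: [0.2, -0.0, 0.1]
opening: 0.999
grasp_force: 0.0
```

Call:
carry_out([
  [[0,0,0.2,0,0,0,-1],[0,0,0.4,0,0,0,-1],[0,0,0.6,0,0,0,-1],[0,0,0.68,0,0,0,-1],[0,0,0.68,0,0,0,-1],[0,0,0.68,0,0,0,-1],[0,0,0.68,0,0,0,-1],[0,0,0.68,0,0,0,-1],[0,0,0.68,0,0,0,-1],[0,0,0.68,0,0,0,-1]],
])

```text
time_s: 4.27
position: [0.405, -0.0537, 0.1214]
tcp_rot: [[-0.979, 0.203, 0.002], [0.203, 0.979, -0.001], [-0.002, -0.0, -1.0]]
force: [-0.1, 0.4, -0.5]
opening: 1.001
grasp_force: 0.0
```

Call:
carry_out([
  [[-0.06,0,0,0,0,0,-1],[-0.12,0,0,0,0,0,-1],[-0.18,0,0,0,0,0,-1],[-0.22,0,0,0,0,0,-1],[-0.25,0,0,0,0,0,-1],[-0.28,0,0,0,0,0,-1],[-0.31,0,0,0,0,0,-1],[-0.34,0,0,0,0,0,-1],[-0.37,0,0,0,0,0,-1],[-0.4,0,0,0,0,0,-1]],
])

```text
time_s: 5.1
position: [0.463, -0.0655, 0.1205]
tcp_rot: [[-0.979, 0.203, -0.001], [0.203, 0.979, 0.0], [0.001, 0.0, -1.0]]
force: [-1.7, 0.4, 0.3]
opening: 1.0
grasp_force: 0.4
```

```bash
python3 - <<'E'
from h import *
a=capture('top')[230:350,270:450,::-1];b=capture('scene')[150:270,200:380,::-1]
cv2.imwrite('pics/d.png',cv2.resize(np.hstack([a,b]),None,fx=2.2,fy=2.2))
E
```

```text
(no output)
```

View pics/d.png

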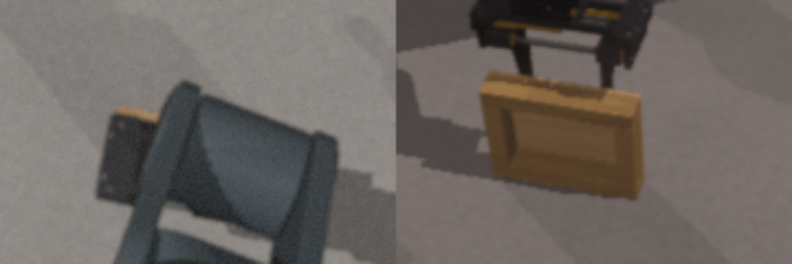

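The fingers touch the face near its top and are centred on it, at about (565,85) in the composite picture. The panel is just starting to lean, so I'll keep pushing.

Call:
carry_out([
  [[-0.035,0,0,0,0,0,-1],[-0.07,0,0,0,0,0,-1],[-0.105,0,0,0,0,0,-1],[-0.14,0,0,0,0,0,-1],[-0.175,0,0,0,0,0,-1],[-0.21,0,0,0,0,0,-1],[-0.24,0,0,0,0,0,-1],[-0.27,0,0,0,0,0,-1],[-0.27,0,0,0,0,0,-1],[-0.27,0,0,0,0,0,-1]],
])

```text
time_s: 6.03
position: [0.5029, -0.0739, 0.1205]
tcp_rot: [[-0.979, 0.203, -0.0], [0.203, 0.979, 0.0], [0.0, 0.0, -1.0]]
force: [-0.8, -0.2, -1.4]
opening: 1.0
grasp_force: 0.0
```

Call:
carry_out([
  [[0,0,0,0,0,0,-1],[0.1,0,0,0,0,0,-1],[0.2,0,0,0,0,0,-1],[0.3,0,0,0,0,0,-1],[0.4,0,0,0,0,0,-1],[0.45,0,0,0,0,0,-1],[0.45,0,0,0,0,0,-1],[0.45,0,0,0,0,0,-1],[0.45,0,0,0,0,0,-1],[0.45,0,0,0,0,0,-1]],
])

```text
time_s: 6.87
position: [0.438, -0.0607, 0.1207]
tcp_rot: [[-0.979, 0.203, 0.002], [0.203, 0.979, -0.001], [-0.002, -0.0, -1.0]]
force: [0.9, 0.8, -0.1]
opening: 1.005
grasp_force: 0.0
```

```bash
python3 - <<'E'
from h import *
a=capture('top')[:,:,::-1];b=capture('scene')[:,:,::-1]
cv2.imwrite('pics/topE.png',a);cv2.imwrite('pics/sceneE.png',b)
cv2.imwrite('pics/e.png',cv2.resize(np.hstack([a[150:330,250:450],b[150:330,180:380]]),None,fx=2,fy=2))
E
```

```text
(no output)
```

View pics/e.png

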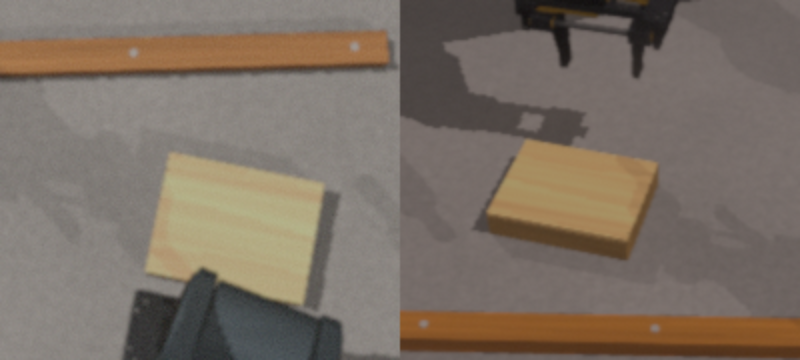

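The panel now lies face up. Its corners in the top view are far-left (334,226), far-right (411.5,241.5), near-left (323,286) and near-right (402.5,301.5).

```bash
python3 - <<'E'
from h import *
np.set_printoptions(precision=4,suppress=True)
P=[ray('top',p,.038) for p in((334,226),(411.5,241.5),(323,286),(402.5,301.5))]
for p in P: print(p)
# scene: far corners (right=+y)
print(tri((411.5,241.5),(180+488/2,150+212/2)-np.array([0,0.])),tri((334,226),(180+628/2,150+237/2)))
for a,b in((0,1),(2,3)):
    d=P[a]-P[b];print(np.linalg.norm(d),np.arctan2(-d[0],d[1]))
print(np.linalg.norm(P[0]-P[2]),'near mid',(P[2]+P[3])/2,'far mid',(P[0]+P[1])/2)
E
```

```text
[ 0.6584 -0.0139  0.038 ]
[ 0.6197 -0.1894  0.038 ]
[0.5219 0.0135 0.038 ]
[ 0.4845 -0.1631  0.038 ]
[0.6648 0.0564 0.1991] [0.7089 0.1947 0.1787]
0.1796891337840886 -0.21725303550704356
0.1804797964560897 -0.20831999711517923
0.13925743335904878 near mid [ 0.5032 -0.0748  0.038 ] far mid [ 0.639  -0.1016  0.038 ]
```

Call:
carry_out([
  [[0,0,0.2,0,0,0,-1],[0,0,0.4,0,0,0,-1],[0,0,0.55,0,0,0,-1],[0,0,0.65,0,0,0,-1],[0,0,0.7,0,0,0,-1],[0,0,0.7,0,0,0,-1],[0,0,0.7,0,0,0,-1],[0,0,0.7,0,0,0,-1],[0,0,0.7,0,0,0,-1],[0,0,0.7,0,0,0,-1]],
])

```text
time_s: 7.8
position: [0.4374, -0.0604, 0.0165]
tcp_rot: [[-0.979, 0.203, 0.002], [0.203, 0.979, -0.001], [-0.002, -0.0, -1.0]]
force: [0.4, 0.7, -0.5]
opening: 1.001
grasp_force: 0.0
```

Call:
carry_out([
  [[-0.06,0,0,0,0,0,-1],[-0.12,0,0,0,0,0,-1],[-0.18,0,0,0,0,0,-1],[-0.23,0,0,0,0,0,-1],[-0.27,0,0,0,0,0,-1],[-0.3,0,0,0,0,0,-1],[-0.33,0,0,0,0,0,-1],[-0.36,0,0,0,0,0,-1],[-0.38,0,0,0,0,0,-1],[-0.4,0,0,0,0,0,-1]],
])

```text
time_s: 8.63
position: [0.4933, -0.0717, 0.0153]
tcp_rot: [[-0.979, 0.204, -0.005], [0.204, 0.979, 0.002], [0.006, 0.001, -1.0]]
force: [-5.1, -0.3, 3.5]
opening: 0.994
grasp_force: 2.6
```

Call:
carry_out([
  [[-0.05,0,0,0,0,-0.003,-1],[-0.09,0,0,0,0,-0.007,-1],[-0.13,0,0,0,0,-0.011,-1],[-0.17,0,0,0,0,-0.015,-1],[-0.21,0,0,0,0,-0.019,-1],[-0.25,0,0,0,0,-0.023,-1],[-0.29,0,0,0,0,-0.027,-1],[-0.33,0,0,0,0,-0.031,-1],[-0.37,0,0,0,0,-0.035,-1],[-0.41,0,0,0,0,-0.035,-1]],
])

```text
time_s: 9.47
position: [0.5558, -0.0847, 0.0155]
tcp_rot: [[-1.0, -0.017, -0.001], [-0.017, 1.0, 0.0], [0.001, 0.0, -1.0]]
force: [-3.0, -0.2, 0.4]
opening: 1.003
grasp_force: 1.4
```

```bash
python3 - <<'E'
from h import *
a=capture('top')[:,:,::-1];b=capture('scene')[:,:,::-1]
cv2.imwrite('pics/topF.png',a);cv2.imwrite('pics/sceneF.png',b)
cv2.imwrite('pics/f.png',cv2.resize(np.hstack([a[150:330,250:450],b[170:350,180:380]]),None,fx=2,fy=2))
E
```

```text
(no output)
```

View pics/f.png

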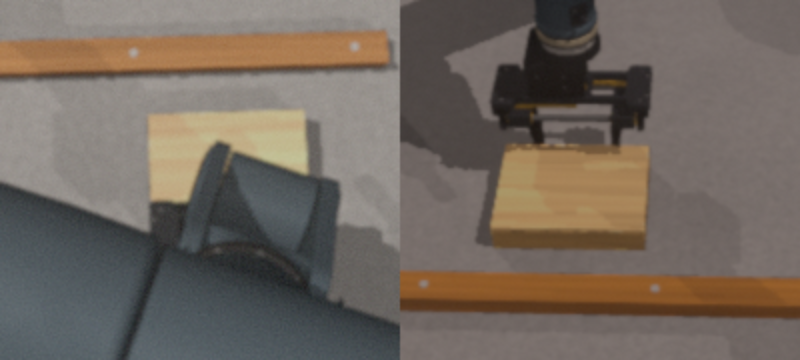

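The panel is squared up to the stop. Its far corners are at (324,206.5) and (402,205) in the top view, about 54 mm short of the stop.

Call:
carry_out([
  [[-0.03,0,0,0,0,0,-1],[-0.06,0,0,0,0,0,-1],[-0.1,0,0,0,0,0,-1],[-0.14,0,0,0,0,0,-1],[-0.18,0,0,0,0,0,-1],[-0.22,0,0,0,0,0,-1],[-0.25,0,0,0,0,0,-1],[-0.28,0,0,0,0,0,-1],[-0.3,0,0,0,0,0,-1],[-0.32,0,0,0,0,0,-1]],
])

```text
time_s: 10.4
position: [0.6029, -0.0839, 0.0156]
tcp_rot: [[-1.0, -0.015, -0.002], [-0.015, 1.0, 0.0], [0.002, 0.0, -1.0]]
force: [-5.6, -0.2, 4.0]
opening: 1.005
grasp_force: 3.0
```

Call:
carry_out([
  [[-0.005,0,0,0,0,0,-1],[-0.01,0,0,0,0,0,-1],[-0.015,0,0,0,0,0,-1],[-0.02,0,0,0,0,0,-1],[-0.025,0,0,0,0,0,-1],[-0.03,0,0,0,0,0,-1],[-0.035,0,0,0,0,0,-1],[-0.04,0,0,0,0,0,-1],[-0.04,0,0,0,0,0,-1],[-0.04,0,0,0,0,0,-1]],
])

```text
time_s: 11.23
position: [0.6092, -0.084, 0.0156]
tcp_rot: [[-1.0, -0.015, -0.001], [-0.015, 1.0, 0.0], [0.001, 0.0, -1.0]]
force: [-5.7, 0.6, 3.3]
opening: 1.001
grasp_force: 2.6
```

Still only sliding friction, with no contact at the stop yet. I'll continue in small steps.

Call:
carry_out([
  [[-0.004,0,0,0,0,0,-1],[-0.008,0,0,0,0,0,-1],[-0.012,0,0,0,0,0,-1],[-0.016,0,0,0,0,0,-1],[-0.02,0,0,0,0,0,-1],[-0.02,0,0,0,0,0,-1],[-0.02,0,0,0,0,0,-1],[-0.02,0,0,0,0,0,-1],[-0.02,0,0,0,0,0,-1],[-0.02,0,0,0,0,0,-1]],
])

```text
time_s: 12.07
position: [0.6123, -0.0839, 0.0156]
tcp_rot: [[-1.0, -0.015, -0.001], [-0.015, 1.0, 0.0], [0.001, 0.0, -1.0]]
force: [-4.4, -0.1, 3.5]
opening: 1.0
grasp_force: 2.5
```

Call:
carry_out([
  [[-0.004,0,0,0,0,0,-1],[-0.008,0,0,0,0,0,-1],[-0.012,0,0,0,0,0,-1],[-0.016,0,0,0,0,0,-1],[-0.02,0,0,0,0,0,-1],[-0.02,0,0,0,0,0,-1],[-0.02,0,0,0,0,0,-1],[-0.02,0,0,0,0,0,-1],[-0.02,0,0,0,0,0,-1],[-0.02,0,0,0,0,0,-1]],
])

```text
time_s: 12.9
position: [0.6128, -0.0839, 0.0156]
tcp_rot: [[-1.0, -0.016, -0.006], [-0.016, 1.0, 0.001], [0.006, 0.001, -1.0]]
force: [-9.3, -1.5, 7.0]
opening: 1.002
grasp_force: 4.8
```

```bash
python3 - <<'E'
from h import *
a=capture('top')[:,:,::-1];b=capture('scene')[:,:,::-1]
cv2.imwrite('pics/g.png',np.vstack([cv2.resize(a[150:210,300:430],None,fx=5,fy=5),cv2.resize(b[250:310,200:330],None,fx=5,fy=5)]))
E
```

```text
(no output)
```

View pics/g.png

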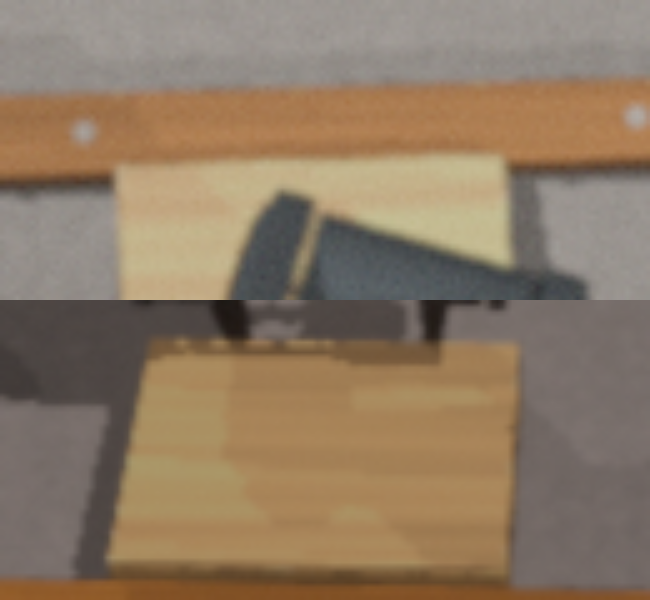

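The far edge has met the stop: the force has risen and the tool has stopped advancing. The edges run parallel at row ~163 (top view) in the crop. I'll press harder to seat it, then back off.

Call:
carry_out([
  [[-0.005,0,0,0,0,0,-1],[-0.01,0,0,0,0,0,-1],[-0.015,0,0,0,0,0,-1],[-0.02,0,0,0,0,0,-1],[-0.025,0,0,0,0,0,-1],[-0.03,0,0,0,0,0,-1],[-0.035,0,0,0,0,0,-1],[-0.04,0,0,0,0,0,-1],[-0.04,0,0,0,0,0,-1],[-0.04,0,0,0,0,0,-1]],
])

```text
time_s: 13.83
position: [0.6128, -0.0837, 0.0156]
tcp_rot: [[-1.0, -0.016, -0.019], [-0.016, 1.0, 0.002], [0.019, 0.002, -1.0]]
force: [-20.2, -3.3, 15.5]
opening: 1.002
grasp_force: 10.2
```

Call:
carry_out([
  [[0.02,0,0,0,0,0,-1],[0.05,0,0,0,0,0,-1],[0.1,0,0,0,0,0,-1],[0.2,0,0,0,0,0,-1],[0.3,0,0,0,0,0,-1],[0.45,0,0,0,0,0,-1],[0.6,0,0,0,0,0,-1],[0.6,0,0,0,0,0,-1],[0.6,0,0,0,0,0,-1],[0.6,0,0,0,0,0,-1]],
])

```text
time_s: 14.67
position: [0.5344, -0.0862, 0.0159]
tcp_rot: [[-1.0, -0.015, 0.005], [-0.015, 1.0, -0.002], [-0.005, -0.002, -1.0]]
force: [0.1, -0.3, -0.5]
opening: 0.998
grasp_force: 0.0
```

Call:
carry_out([
  [[0.15,0,-0.2,0,0,0,-1],[0.3,0,-0.4,0,0,0,-1],[0.45,0,-0.6,0,0,0,-1],[0.6,0,-0.8,0,0,0,-1],[0.7,0,-1,0,0,0,-1],[0.7,0,-1,0,0,0,-1],[0.7,0,-1,0,0,0,-1],[0.7,0,-1,0,0,0,-1],[0.7,0,-1,0,0,0,-1],[0.7,0,-1,0,0,0,-1]],
])

```text
time_s: 15.5
position: [0.4272, -0.0868, 0.1644]
tcp_rot: [[-1.0, -0.016, -0.001], [-0.016, 1.0, 0.001], [0.001, 0.001, -1.0]]
force: [-0.3, 0.0, -0.3]
opening: 0.999
grasp_force: 0.0
```

```bash
python3 - <<'E'
from h import *
a=capture('top')[:,:,::-1].copy();b=capture('scene')[:,:,::-1]
cv2.imwrite('pics/i.png',np.vstack([cv2.resize(a[150:270,290:440],None,fx=4,fy=4)[:300],cv2.resize(b[250:310,180:330],None,fx=4,fy=4)]))
cv2.imwrite('pics/topI.png',a)
h=cv2.cvtColor(a,cv2.COLOR_BGR2HSV)
for u in (330,345,360,375,390,398): print(u,[tuple(map(int,a[v,u])) for v in range(178,188)])
# static objects: image difference away from panel/arm
o=cv2.imread('pics/top0.png')
for n,(x0,y0,x1,y1) in {'brush':(120,180,160,280),'jar':(130,290,170,335),'tape':(465,200,525,260),'bottle':(480,285,540,330)}.items():
    print(n,np.abs(a[y0:y1,x0:x1].astype(int)-o[y0:y1,x0:x1]).mean())
E
```

```text
330 [(66, 110, 155), (70, 109, 154), (70, 107, 149), (70, 107, 145), (82, 118, 152), (108, 144, 167), (116, 152, 174), (120, 157, 178), (125, 161, 178), (128, 165, 180)]
345 [(71, 113, 158), (62, 102, 146), (67, 102, 143), (76, 112, 150), (103, 142, 163), (114, 152, 172), (121, 158, 177), (125, 161, 179), (121, 160, 176), (122, 162, 178)]
360 [(69, 107, 152), (68, 105, 147), (62, 99, 140), (85, 118, 146), (105, 143, 162), (127, 163, 179), (118, 155, 174), (123, 159, 178), (121, 160, 175), (123, 162, 177)]
375 [(61, 99, 142), (64, 98, 142), (68, 105, 146), (98, 133, 162), (113, 153, 171), (124, 162, 177), (126, 163, 178), (124, 160, 177), (127, 164, 180), (122, 160, 177)]
390 [(61, 99, 145), (64, 101, 144), (81, 120, 151), (108, 145, 164), (126, 163, 176), (129, 165, 177), (129, 168, 177), (128, 164, 179), (124, 163, 178), (114, 154, 174)]
398 [(70, 113, 157), (71, 110, 154), (89, 127, 158), (109, 148, 167), (125, 163, 176), (129, 169, 179), (123, 163, 174), (121, 162, 176), (119, 157, 177), (118, 155, 178)]
brush 7.27525
jar 5.382777777777778
tape 8.019351851851852
bottle 7.1927160493827165
```

View pics/i.png

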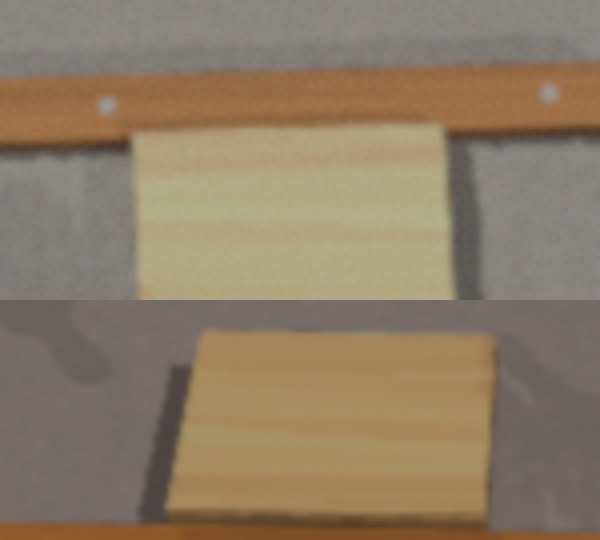

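The far edge slopes the same as the stop in both views (top view −0.027 for each), with no gap visible. The other objects are where they started, and the arm is clear.

```bash
python3 -c "
from rig import job;print(job.hand_in())"
```

```text
the job is handed in; nothing more can be done
None
```

The panel was tipped face up onto its back and pushed flush against the bench stop; the jar, bottle, tape and brush look unmoved, the arm is clear, and the job was handed in at about 16 s.

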